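# Close and lock the mixer mill

## Robot

A 6-joint arm with a two-finger parallel gripper is mounted at the origin on the work surface. World frame = base frame: x ahead of the robot, y to its left, z up, the work surface at z = 0. Lengths are in m, angles in rad, forces in N, time in s.
With the tool pointing down it reaches from about 0.325 to 0.9 m from the base axis. Payload 6.1 kg.
Tool frame: the origin (TCP) lies midway between the tips of the shut fingers; the grasp point (between the pads) lies 19 mm behind it (bot.pinch_z is the distance from the TCP to the grasp point, in m); z points along the fingers, y is the line along which they close (so a half turn about z gives the same grasp; the last joint's range is limited). The gripper opens to 85 mm and grips with 20 to 120 N. Pads are 22 mm wide; open, the fingers measure 114 mm over their backs; the gripper's body (76 mm by 85 mm) begins 54 mm behind the grasp point. The pads swing forward as they close: fully open they stand 13 mm farther back than shut.
Start: joints at [-1.264, 0.22, 1.526, -0, 1.395, -0.126], TCP at [0.262, -0.567, 0.231] pointing down, gripper open.
Joint ranges: [-2.98, 2.98], [-0.91, 2.08], [0.09, 2.57], [-1.24, 4.39], [0.2, 2.65], [-2.68, 2.68]. Speed limits (rad/s): [2.57, 2.57, 3.01, 3.14, 3.14, 3.14].

## Interface

Orientations are given as a unit quaternion [x, y, z, w].
In Python, from workcell import bot gives the robot as it stands.
- The arm moves only by the shell command python3 shift.py [FORCE], which reads ROWS from standard input. ROWS is 1 to 5 rows, parted by semicolons, with the numbers parted by spaces; each row has 7 numbers: a rotation vector rx, ry, rz in rad, then dx, dy, dz in m, then the finger opening in m; each row shifts and turns the commanded pose from where the row before left it, along the tool's axes as they then stand; what a row does not reach is not made up. A row lasts 1/8 s, in which the tool goes at most 0.0625 m and 0.188 rad, less where a joint would pass 70% of its speed; a pose out of reach is approached as far as the arm can. The fingers move at their own pace and stop on an object; FORCE is the grip in N (left out, the last holds). Time passes only in rows, so rows that do not move let the fingers close. It prints the time, the measured TCP pose, the force, the opening and the grip force at its end. Input that does not fit is refused with a message, and nothing moves.
- bot.get_obs(): the state, without advancing time (a new reading comes with each control period).
- bot.get_image(name): name is "scene" or "side" or "wrist"; returns the picture (384x512x3 uint8, blue, green, red); there is no depth.
- bot.camera_info(name): a dict with "K" (3x3 intrinsics, pixels), "distortion" ([k1, k2, p1, p2, k3] as OpenCV has them; the pictures are not rectified), "view" (4x4, takes a point from world to camera coordinates). Camera axes: x right, y down, z forward; pixel columns grow to the right and rows downward; lengths in m; the calibration is good to about 2 mm. A picture is of the moment at which its call begins: read the wrist's pose just before it. camera_info takes no time and is no camera call; for the wrist camera it gives the pose at the moment of the call.
- bot.finish_job(): hands the job in; it is judged then, once.
The state is a dict: "t": time; "joint_positions": joint angles; "qvel": joint speeds; "joint_torque": joint torques, N m; "tcp_pos": TCP position; "tool_rot": TCP orientation; "ft_force": force on the tool from outside, world axes, zero at the start; "torque": the same for the moment, N m; "gripper_width": finger opening in m; "gripper_force": force on a finger pad.
Only numpy, scipy, OpenCV 4.12 (cv2) and the standard library are available. Lean on these libraries where they do the work, as an engineer would, in place of code of your own. Each camera call takes 0.05 s, during which the arm holds its last target. There are 200 camera calls.

## Task

Close the sample mill's lid and lock it: lower the hinged lid gently until it is fully shut, then pull up the black knob of the spring plunger on the square lock tube, slide the tube one hole along so that its end covers the lid's front tab, and let the pin drop fully into that next hole. Finish while still holding the knob, without letting go, with the pin fully home; leave the bottle, the paper roll and the spare jar where they stand.

Things in the scene. Friction and masses are not known exactly. Their poses are not given: they have to be found in the camera images.
- mill: bench sample mill, fixed to the bench: low brushed-steel housing 270 x 270 mm with its flat deck 100 mm above the bench and a sunk chamber under the lid. Origin: centre of its underside, on the bench. Its x axis points from the front (lock, display) to the rear (hinge), its y axis along the front to the left, z up; it is turned up to 0.3 rad about z
- lid (a joint): opening angle of the lid (rad): 0 is fully shut, flat on the deck; starts open at 0.95 to 1.35; 1.5 is the stop. Flat grey steel cover 180 mm (hinge to front edge) x 220 mm (along the mill's y) x 10 mm, about 0.4 kg; a friction hinge (0.65 N m) keeps it where it is left, so bring it down all the way; 3 to 6 N near its free edge moves it
- lid_hinge (a point): middle of the lid's hinge axis, which runs along the mill's y: 120 mm behind the mill's origin, 100 mm above the bench. The lid's underside lies in the plane through this axis; shut, the lid reaches from here 180 mm towards the mill's front
- lid_edge (a point): point on the lid's outer (upper) face, mid-width, 5 mm in from its free front edge: 175 mm from the hinge axis along the lid, 10 mm above its underside; 110 mm above the bench when shut. A tab 20 mm wide and 6 mm thick stands 52 mm out of the free edge, its centreline 28 mm to the mill's +y side of the middle
- lid_handle (a point): middle of the lid's handle, a black round bar 12 mm thick and 102 mm long parallel to the hinge, on two posts at its ends, bar centre 34 mm above the lid's underside and 135 mm from the hinge axis. The outer face is plain and free to push on either side of the handle, more than 60 mm from mid-width
- lock_tube (a joint): travel of the lock tube along the mill's +y (m): 0 in the hole where it starts (open), 0.030 in the next hole (locked); stops at -0.004 and 0.038. A grey 26 mm square metal tube, 102 mm long, on the deck 100 mm in front of the mill's origin. It slides (friction about 1.5 N) on a fixed inner tube with 10 mm holes every 30 mm in its top face. While the pin is home it has only 1 mm of play either way
- plunger (a joint): lift of the spring plunger (m): 0 with the pin fully home in a hole, 0.012 pulled right up. The 8 mm round-nosed pin goes 8 mm deep: it is clear of the hole from 0.008 up, and with the pin riding on the tube between holes the knob stands 8 mm high. Its spring pushes down with 4 N when home and 7 N when pulled right up.
- knob (a point): middle of the plunger's black knob, an upright cylinder 26 mm in diameter and 23 mm tall on top of the lock tube, 25 mm from the tube's -y end and at the start 63 mm to the -y side of the mill's middle; with the pin home its middle is 163 mm and its underside 151.5 mm above the bench. Under it is a 20 mm boss, and the tube's top is 27 mm below the knob's middle. It moves with tube and plunger
- tube_nose (a point): centre of the lock tube's +y end, 77 mm along +y from the plunger axis and 123 mm above the bench; it must pass over the shut lid's tab. The tube's underside is 110 mm and its top 136 mm above the bench. A clamp block stands at its -y end; two posts and a black switch box, up to 140 mm above the bench, at its +y end
- bottle: amber reagent bottle with black cap, 60 mm in diameter, 150 mm tall, standing to the mill's +y side; origin at the centre of its underside; a bystander
- roll: white paper roll standing on end, 100 mm in diameter, 100 mm tall, to the mill's -y side; origin at the centre of its underside; a bystander
- jar: spare steel grinding jar, 42 mm in diameter, 50 mm tall, near the mill's front +y corner; origin at the centre of its underside; a bystander

How it is judged:
On the way, in this order (a step that is already met when the one before it is completed fails the run):
1. the lid is fully shut (value of joint lid below 0.02 rad and value of joint lock_tube below 0.003 m), for 0.2 s.
2. with the lid shut, the plunger is pulled up out of its first hole (value of joint lid below 0.02 rad and value of joint plunger above 0.007 m and value of joint lock_tube below 0.015 m), for 0.04 s.
3. the tube is at the next hole with the pin dropped in (value of joint lid below 0.02 rad and value of joint lock_tube between 0.0275 and 0.0325 m and value of joint plunger below 0.002 m), for 0.2 s.
At the end, for the whole second after the job is handed in: Lid shut to within 0.02 rad, lock tube at the next hole (30 mm of travel within 2.5 mm), plunger pin home to within 2 mm, and the fingers still holding the knob, gripping it or pressing it down, with at least 2 N (all of step 3 and contact force between the fingers and plunger above 2 N); the arm keeps its last pose, push and grip.
It fails at once if the amber bottle is moved more than 20 mm or tipped (distance of bottle from where it was at the start of the episode above 0.02 m or angle between bottle's own z axis and vertical above 0.3 rad).
It fails at once if the paper roll is moved more than 20 mm or tipped (distance of roll from where it was at the start of the episode above 0.02 m or angle between roll's own z axis and vertical above 0.3 rad).
It fails at once if the spare jar is moved more than 20 mm or tipped (distance of jar from where it was at the start of the episode above 0.02 m or angle between jar's own z axis and vertical above 0.3 rad).
It fails at once if the lid is slammed (it swings shut faster than 2.5 rad/s) (velocity of joint lid below -2.5 rad/s).
It also fails if it takes over 56 s, if anything falls off the work surface, if the arm or the gripper's body presses on something with over 40 N, if the wrist force passes 120 N, or if a joint passes its speed limit or range.

## Working session

There is one attempt and no reset: what is moved stays moved. The work goes in short steps, Python scripts to look and compute and a shell command to move; the robot and the scene stay as the last step left them, time stands still between calls to the robot, and variables do not carry over. Pictures are saved under pics/ and viewed, at most 10 in all, crops included, and the job is handed in when it is done.

```bash
ls; mkdir -p pics; python3 - <<'E'
from workcell import bot
import cv2,numpy as np
a=bot.get_image("scene");b=bot.get_image("side")
cv2.imwrite("pics/a.png",a);cv2.imwrite("pics/b.png",b)
for n in("scene","side"):
    c=bot.camera_info(n);print(n,np.round(c["K"],1).tolist(),c["distortion"],np.round(c["view"],3).tolist())
o=bot.get_obs();print(o["t"],o["tcp_pos"],o["tool_rot"],bot.pinch_z)
E
```

```text
pics
shift.py
workcell.py
scene [[463.5, 0.0, 265.5], [0.0, 463.5, 187.8], [0.0, 0.0, 1.0]] [-0.12800926  0.          0.          0.          0.        ] [[0.857, 0.514, -0.018, -0.51], [0.368, -0.638, -0.676, -0.113], [-0.359, 0.573, -0.736, 1.664], [0.0, 0.0, 0.0, 1.0]]
side [[409.4, 0.0, 251.7], [0.0, 409.4, 193.6], [0.0, 0.0, 1.0]] [-0.07317159  0.          0.          0.          0.        ] [[-0.772, -0.636, -0.006, 0.458], [-0.486, 0.596, -0.639, 0.342], [0.41, -0.49, -0.769, 0.802], [0.0, 0.0, 0.0, 1.0]]
0.1 [ 0.26198213 -0.56683377  0.23027698] [ 9.76675297e-01  2.14719703e-01 -6.76482726e-05 -8.98711579e-04] 0.0187
```

View pics/a.png

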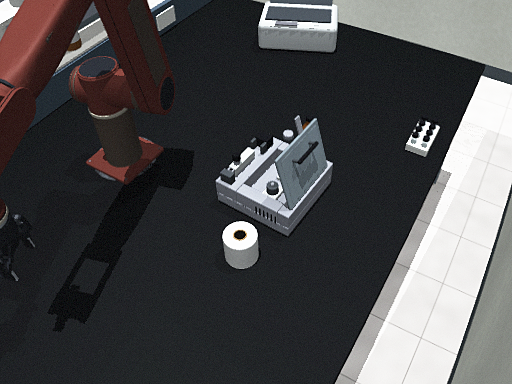

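View pics/b.png

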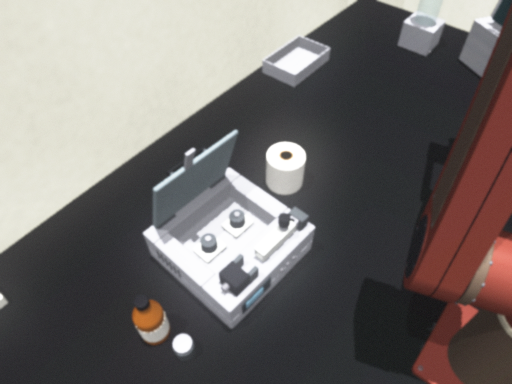

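The scene view shows the mill near (275,185) with its lid open and the roll at (240,245). The side view shows the deck from (148,240) to (313,235), the knob near (285,221), the bottle at (150,320) and the jar at (182,345). I'll enlarge both.

```bash
python3 - <<'E'
import cv2,numpy as np
a=cv2.imread("pics/a.png")[105:240,205:345];b=cv2.imread("pics/b.png")[125:335,130:330]
A=cv2.resize(a,None,fx=4,fy=4,interpolation=cv2.INTER_CUBIC);B=cv2.resize(b,None,fx=2.8,fy=2.8,interpolation=cv2.INTER_CUBIC)
cv2.imwrite("pics/a2.png",A)
cv2.imwrite("pics/b2.png",B);print(A.shape,B.shape)
E
```

```text
(540, 560, 3) (588, 560, 3)
```

View pics/a2.png

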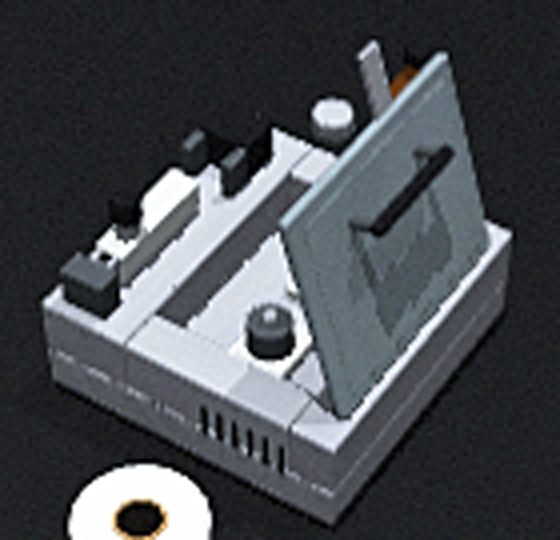

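View pics/b2.png

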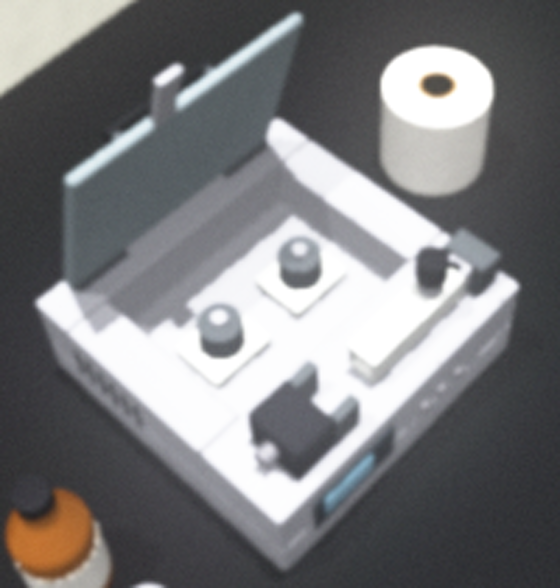

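The crops show the deck corners, the lid's free corners, the knob (scene crop (125,215), side crop (432,268)) and the handle (scene crop (412,190)). I'll fit the mill pose and lid angle to these.

```bash
cat > h.py <<'E'
from workcell import bot
import cv2,numpy as np
from scipy.spatial.transform import Rotation as R
def proj(n,P):
    c=bot.camera_info(n);V=np.array(c["view"])
    return cv2.projectPoints(np.array(P,float),cv2.Rodrigues(V[:3,:3])[0],V[:3,3],np.array(c["K"]),np.array(c["distortion"]))[0][:,0]
def world(p,P):
    P=np.array(P,float);c,s=np.cos(p[2]),np.sin(p[2])
    return np.c_[p[0]+c*P[:,0]-s*P[:,1],p[1]+s*P[:,0]+c*P[:,1],P[:,2]]
def lid(a,r,y,h): # r from hinge along lid, h above underside
    return [-0+.12-r*np.cos(a)+h*np.sin(a),y,.1+r*np.sin(a)+h*np.cos(a)]
E
cat > fit.py <<'E'
from h import *
from scipy.optimize import least_squares
d=.135
def mod(a):
    S=[[-d,-d,.1],[d,-d,.1],[d,d,.1],[d,-d,0],[-d,-d,0],[-.1,-.063,.163],lid(a,.18,-.11,10e-3),lid(a,.18,.11,10e-3),lid(a,.135,0,.034)]
    T=[[-d,-d,.1],[-d,d,.1],[d,d,.1],[d,-d,.1],[-d,d,0],[-.1,-.063,.163],lid(a,.18,-.11,0),lid(a,.18,.11,0)]
    return S,T
s=np.array([(45,300),(335,450),(512,235),(335,522),(50,385),(125,215),(285,225),(445,55),(412,190)])
t=np.array([(519,286),(285,517),(38,300),(275,120),(285,570),(432,268),(300,15),(68,180)])
s=(s+.5)/4-.5+[205,105];t=(t+.5)/2.8-.5+[130,125]
def f(p):
    S,T=mod(p[3]);return np.r_[(proj("scene",world(p,S))-s),(proj("side",world(p,T))-t)].ravel()
r=least_squares(f,[.5,0,0,1.1],loss="soft_l1")
print(r.x);print(np.round(f(r.x).reshape(-1,2),1).tolist())
E
python3 fit.py
```

```text
[ 0.55884662  0.1196563  -0.05429402  1.28954229]
[[-1.5, 1.1], [-0.3, 0.8], [0.3, -0.5], [-0.9, 3.5], [0.3, 0.9], [0.0, -1.6], [0.8, 0.7], [1.6, -0.4], [0.8, 0.8], [0.5, -1.0], [-1.9, 2.3], [-1.5, 0.5], [0.4, -1.5], [0.4, 3.0], [-0.0, -0.4], [1.2, 0.0], [0.4, 1.2]]
```
Good to ~2mm. Housing bottom perhaps has a plinth. Fine. "Calibration good to 2 mm".

The pose fits to about 2 mm: mill at (0.559, 0.120), yaw -0.054, lid at 1.29. I'll turn the tool so its x follows mill y and its y follows mill x, rising at the same time with the fingers shut.

```bash
cat >> h.py <<'E'
MP=np.array([.5588,.1197,-.0543])
def go(P,yaw=None):
    o=bot.get_obs();Rm=R.from_quat(o["tool_rot"]).as_matrix();w=world(MP,[P])[0]
    print("t",round(o["t"],2),"delta tool",np.round(Rm.T@(w-o["tcp_pos"]),4),"reach",np.hypot(*w[:2]))
    X=Rm[:,0];c,s=np.cos(MP[2]),np.sin(MP[2]);q=np.array(o["tcp_pos"])-[*MP[:2],0]
    print("mill-frame tcp",np.round([c*q[0]+s*q[1],-s*q[0]+c*q[1],q[2]],4),"rz needed",round(-(np.pi/2+MP[2]-np.arctan2(X[1],X[0])),4),"F",np.round(o["ft_force"],1),o["gripper_width"],o["gripper_force"])
E
echo '0 0 -0.18 0 0 -0.03 0;0 0 -0.18 0 0 -0.03 0;0 0 -0.18 0 0 -0.03 0;0 0 -0.18 0 0 -0.03 0;0 0 -0.18 0 0 -0.03 0' | python3 shift.py 40
echo '0 0 -0.184 0 0 0 0;0 0 0 0 0 0 0' | python3 shift.py
python3 -c "
from h import *
go([.13,-.085,.37])"
```

```text
t: 0.72
tcp_pos: [0.262, -0.5671, 0.3816]
tool_rot: [0.784, 0.62, 0.0, -0.001]
ft_force: [-0.1, -0.6, -0.2]
gripper_width: 0.0001
gripper_force: 0.0
t: 0.98
tcp_pos: [0.2621, -0.5673, 0.381]
tool_rot: [0.726, 0.687, 0.0, -0.0]
ft_force: [-0.0, 0.7, -0.2]
gripper_width: -0.0003
gripper_force: 0.0
t 0.97 delta tool [0.6176 0.3881 0.0112] reach 0.6845586475768731
mill-frame tcp [-0.259  -0.7021  0.381 ] rz needed -0.0013 F [-0.   0.7 -0.2] -0.0002805176411425903 0.0
```

```bash

echo '0 0 0 0.04 0.038 0 0;0 0 0 0.04 0.038 0 0;0 0 0 0.04 0.038 0 0;0 0 0 0.04 0.038 0 0;0 0 0 0.04 0.038 0 0' | python3 shift.py|head -2
echo '0 0 0 0.05 0.03 0 0;0 0 0 0.05 0.03 0 0;0 0 0 0.05 0.03 0 0;0 0 0 0.05 0.03 0 0;0 0 0 0.05 0.03 0 0' | python3 shift.py|head -2
echo '0 0 0 0.05 0.012 0 0;0 0 0 0.05 0.012 0 0;0 0 0 0.05 0.012 0 0;0 0 0 0.018 0.012 0 0;0 0 0 0 0 0 0' | python3 shift.py
python3 -c "
from h import *
go([.13,-.085,.245])"
```

```text
t: 1.6
tcp_pos: [0.4635, -0.3763, 0.3801]
t: 2.22
tcp_pos: [0.6264, -0.1346, 0.3801]
t: 2.85
tcp_pos: [0.6829, 0.0305, 0.3795]
tool_rot: [0.726, 0.687, -0.001, -0.001]
ft_force: [0.8, -0.6, 0.8]
gripper_width: -0.0002
gripper_force: 0.0
t 2.85 delta tool [-0.0026  0.0016  0.1345] reach 0.6845586475768731
mill-frame tcp [ 0.1287 -0.0824  0.3795] rz needed -0.0005 F [ 0.8 -0.6  0.8] -0.00019136640337189187 0.0
```

```bash

echo '0 0 0 0 0 0.04 0;0 0 0 0 0 0.04 0;0 0 0 0 0 0.04 0;0 0 0 0 0 0.015 0;0 0 0 0 0 0 0' | python3 shift.py
echo '0 0 0 0 -0.01 0 0;0 0 0 0 -0.01 0 0;0 0 0 0 0 0 0' | python3 shift.py
echo '0 0 0 0 -0.01 0 0;0 0 0 0 -0.005 0 0;0 0 0 0 0 0 0' | python3 shift.py
python3 - <<'E'
from h import *
go([.09,-.085,.247])
a=bot.get_image("scene");b=bot.get_image("side")
A=cv2.resize(a[90:240,205:345],None,fx=2.7,fy=2.7);B=cv2.resize(b[110:310,130:330],None,fx=2.025,fy=2.025)
cv2.imwrite("pics/c.png",np.hstack([A,B]))
E
```

```text
t: 3.48
tcp_pos: [0.6822, 0.028, 0.2454]
tool_rot: [0.727, 0.687, -0.001, -0.001]
ft_force: [0.5, -1.0, 1.0]
gripper_width: -0.0001
gripper_force: 0.0
t: 3.85
tcp_pos: [0.6627, 0.03, 0.2479]
tool_rot: [0.726, 0.688, 0.001, 0.001]
ft_force: [0.6, -0.4, 0.3]
gripper_width: 0.0002
gripper_force: 0.0
t: 4.22
tcp_pos: [0.6477, 0.0307, 0.2465]
tool_rot: [0.726, 0.688, 0.0, 0.0]
ft_force: [0.1, 0.9, 0.3]
gripper_width: -0.0004
gripper_force: 0.1
t 4.22 delta tool [-0.001  -0.0036 -0.0005] reach 0.6447496814596742
mill-frame tcp [ 0.0936 -0.084   0.2465] rz needed 0.0003 F [0.1 0.9 0.3] -0.00044386542770790267 0.14150619506835938
```

View pics/c.png

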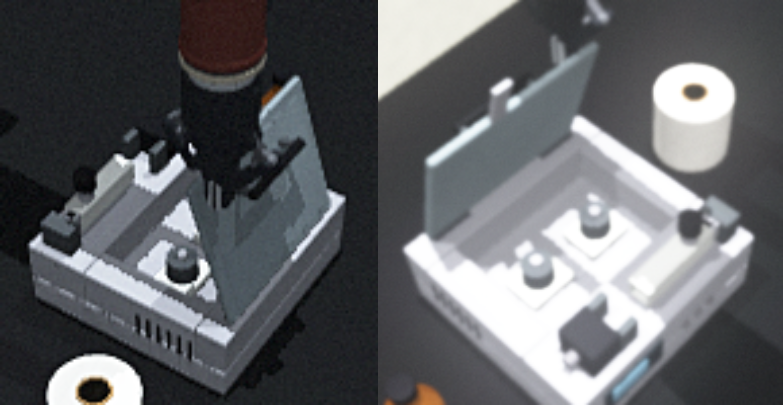

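The fingers stand just behind the lid's outer face at crop (220,210), clear of the handle on its -y side. Next I'll work out the arc.

```bash
python3 - <<'E'
from h import *
A=np.array([1.29,1.16,1.03,.9,.77,.64,.52,.40,.30,.20,.10,0.0])
P=np.array([lid(a,.15,0,.01) for a in A]);D=np.diff(P,axis=0)
for a,p,d in zip(A[1:],P[1:],D): print(a,"x,z",p[[0,2]].round(4),"tool dy,dz",d[0].round(4),(-d[2]).round(4))
E
```

```text
1.16 x,z [0.0693 0.2415] tool dy,dz -0.0188 0.0054
1.03 x,z [0.0514 0.2337] tool dy,dz -0.0179 0.0078
0.9 x,z [0.0346 0.2237] tool dy,dz -0.0168 0.01
0.77 x,z [0.0193 0.2116] tool dy,dz -0.0153 0.0121
0.64 x,z [0.0057 0.1976] tool dy,dz -0.0136 0.014
0.52 x,z [-0.0052  0.1832] tool dy,dz -0.0109 0.0144
0.4 x,z [-0.0143  0.1676] tool dy,dz -0.0091 0.0156
0.3 x,z [-0.0203  0.1539] tool dy,dz -0.0061 0.0137
0.2 x,z [-0.025   0.1396] tool dy,dz -0.0047 0.0143
0.1 x,z [-0.0283  0.1249] tool dy,dz -0.0032 0.0147
0.0 x,z [-0.03  0.11] tool dy,dz -0.0017 0.0149
```

```bash

echo '0 0 0 0 -0.022 0.005 0;0 0 0 0 -0.018 0.008 0;0 0 0 0 -0.017 0.010 0;0 0 0 0 0 0 0' | python3 shift.py
echo '0 0 0 0 -0.015 0.012 0;0 0 0 0 -0.014 0.014 0;0 0 0 0 -0.011 0.0145 0;0 0 0 0 0 0 0' | python3 shift.py
echo '0 0 0 0 -0.009 0.0155 0;0 0 0 0 -0.006 0.014 0;0 0 0 0 -0.005 0.014 0;0 0 0 0 0 0 0' | python3 shift.py
python3 -c "
from h import *
go([-.03,-.085,.11])"
```

```text
t: 4.82
tcp_pos: [0.5901, 0.0338, 0.2228]
tool_rot: [0.726, 0.688, -0.001, -0.001]
ft_force: [0.1, -0.5, 0.1]
gripper_width: -0.0001
gripper_force: 0.0
t: 5.32
tcp_pos: [0.5507, 0.0359, 0.1823]
tool_rot: [0.726, 0.688, -0.001, -0.001]
ft_force: [0.6, 0.1, -0.0]
gripper_width: -0.0002
gripper_force: 0.0
t: 5.82
tcp_pos: [0.5291, 0.0372, 0.1371]
tool_rot: [0.726, 0.688, -0.002, -0.002]
ft_force: [-0.1, -0.6, 0.2]
gripper_width: 0.0005
gripper_force: 0.0
t 5.83 delta tool [-0.001  -0.0047  0.0272] reach 0.5254968896697416
mill-frame tcp [-0.0252 -0.084   0.1371] rz needed 0.0003 F [-0.1 -0.6  0.2] 0.0004695975759960777 0.0
```

```bash

python3 - <<'E'
from h import *
a=bot.get_image("scene");b=bot.get_image("side")
A=cv2.resize(a[90:240,205:345],None,fx=2.7,fy=2.7);B=cv2.resize(b[110:310,130:330],None,fx=2.025,fy=2.025)
cv2.imwrite("pics/d.png",np.hstack([A,B]))
E
```

```text
(no output)
```

View pics/d.png

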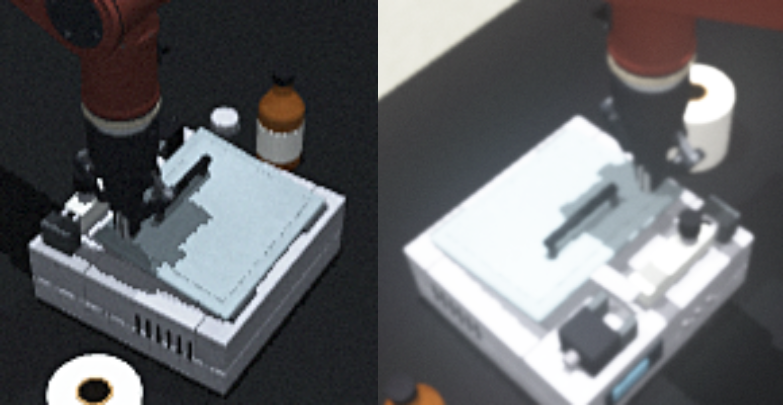

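The lid has followed the fingers and is nearly shut, with the fingertip on its face at crop (125,235). I'll press down slowly until the force rises.

```bash

echo '0 0 0 0 -0.002 0.01 0;0 0 0 0 -0.001 0.01 0;0 0 0 0 0 0.004 0;0 0 0 0 0 0 0' | python3 shift.py
echo '0 0 0 0 0 0.003 0;0 0 0 0 0 0 0' | python3 shift.py|sed -n '2p;4p'
echo '0 0 0 0 0 0.002 0;0 0 0 0 0 0 0' | python3 shift.py|sed -n '2p;4p'
```

```text
t: 6.42
tcp_pos: [0.5277, 0.0372, 0.1146]
tool_rot: [0.726, 0.688, -0.0, -0.0]
ft_force: [0.1, 1.0, -0.7]
gripper_width: 0.0
gripper_force: 0.0
tcp_pos: [0.5282, 0.0372, 0.1122]
ft_force: [-0.6, 0.2, 0.3]
tcp_pos: [0.5282, 0.0371, 0.1103]
ft_force: [0.1, -0.2, -0.1]
```

```bash

echo '0 0 0 0 0 0.002 0;0 0 0 0 0 0 0' | python3 shift.py|sed -n '2p;4p'
echo '0 0 0 0 0 0.002 0;0 0 0 0 0 0 0' | python3 shift.py|sed -n '2p;4p'
```

```text
tcp_pos: [0.5283, 0.0372, 0.1098]
ft_force: [-6.0, 0.1, 12.5]
tcp_pos: [0.5284, 0.0371, 0.1097]
ft_force: [-12.0, 1.0, 25.2]
```

The contact is firm (25 N at z = 0.1097), so the lid is shut. I'll rise, open the fingers and look at the knob with the wrist camera.

```bash

echo '0 0 0 0 0 -0.02 0;0 0 0 0 0 -0.05 0.02;0 0 0 0 0 -0.06 0.085;0 0 0 0 0 -0.06 0.085;0 0 0 0 0 0 0.085' | python3 shift.py
echo '0 0 0 0 -0.035 0 0.085;0 0 0 0.021 -0.035 0 0.085;0 0 0 0 0 0 0.085' | python3 shift.py
python3 - <<'E'
from h import *
go([-.10,-.063,.22])
k=world(MP,[[-.1,-.063,.1745],[-.1,-.063,.163]])
print(proj("wrist",k),proj("scene",k),proj("side",k))
w=bot.get_image("wrist")
np.save("pics/w.npy",w);cv2.imwrite("pics/w.png",cv2.resize(w,None,fx=1.5,fy=1.5))
E
```

```text
t: 8.05
tcp_pos: [0.5312, 0.037, 0.3029]
tool_rot: [0.726, 0.688, 0.004, 0.004]
ft_force: [0.2, 1.1, -0.8]
gripper_width: 0.0723
gripper_force: 0.0
t: 8.43
tcp_pos: [0.4577, 0.0629, 0.2952]
tool_rot: [0.725, 0.688, -0.0, -0.001]
ft_force: [-0.1, -0.2, 0.9]
gripper_width: 0.0853
gripper_force: 0.0
t 8.43 delta tool [-0.0008 -0.002   0.0752] reach 0.4597578324294184
mill-frame tcp [-0.0979 -0.0622  0.2952] rz needed 0.0018 F [-0.1 -0.2  0.9] 0.08531858340023908 0.0
[[251.35887637 186.47850469]
 [251.44592896 183.04983525]] [[235.65400475 153.98884879]
 [235.89630612 156.73092817]] [[284.26047908 216.60988857]
 [283.94782765 219.97284086]]
```

View pics/w.png

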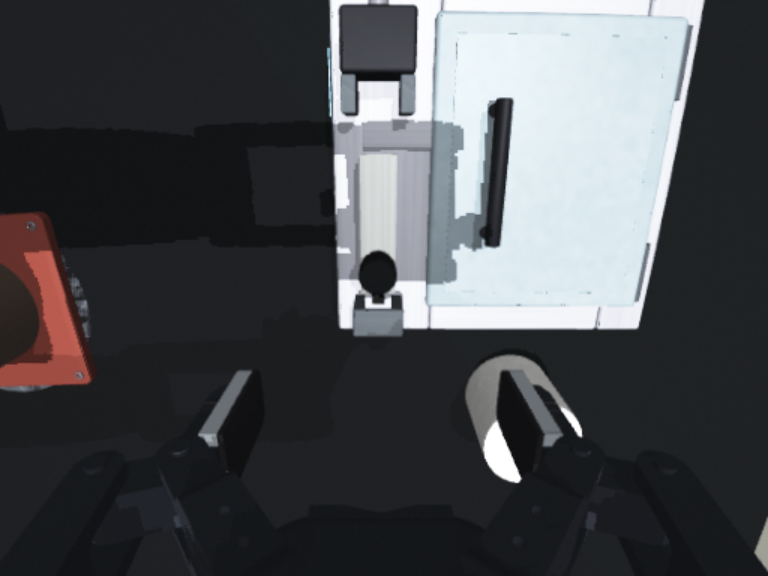

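The knob appears at (377,277), about 1.5 mm towards +y of the prediction, and its x matches. I'll descend with the fingers open and grip it.

```bash

echo '0 0 0 0.001 -0.002 0.04 0.085;0 0 0 0 0 0.04 0.085;0 0 0 0 0 0.04 0.085;0 0 0 0 0 0.03 0.085;0 0 0 0 0 0 0.085' | python3 shift.py 50
python3 -c "
from h import *
go([-.10,-.0615,.1445])"
```

```text
t: 9.1
tcp_pos: [0.4556, 0.0626, 0.1432]
tool_rot: [0.726, 0.688, -0.002, -0.002]
ft_force: [0.2, 0.4, -0.1]
gripper_width: 0.0849
gripper_force: 0.0
t 9.1 delta tool [ 0.0011 -0.0001 -0.0013] reach 0.46004355120216267
mill-frame tcp [-0.1    -0.0626  0.1432] rz needed -0.0002 F [ 0.2  0.4 -0.1] 0.08485779485392318 0.0
```

```bash

echo '0 0 0 0.001 0 -0.001 0.05;0 0 0 0 0 0 0.0;0 0 0 0 0 0 0.0;0 0 0 0 0 0 0.0;0 0 0 0 0 0 0.0' | python3 shift.py 50
echo '0 0 0 0 0 0 0;0 0 0 0 0 0 0;0 0 0 0 0 0 0.0' | python3 shift.py
```

```text
t: 9.72
tcp_pos: [0.4563, 0.0641, 0.1486]
tool_rot: [0.726, 0.688, -0.001, -0.001]
ft_force: [-10.2, 0.1, 12.2]
gripper_width: 0.0243
gripper_force: 48.9
t: 10.1
tcp_pos: [0.4563, 0.0641, 0.1486]
tool_rot: [0.726, 0.688, -0.001, -0.001]
ft_force: [-11.6, 1.0, 11.8]
gripper_width: 0.0246
gripper_force: 48.9
```

```bash

echo '0 0 0 0 0 -0.004 0;0 0 0 0 0 -0.004 0;0 0 0 0 0 0 0' | python3 shift.py 70
echo '0 0 0 0 0 -0.003 0;0 0 0 0 0 0 0' | python3 shift.py | sed -n '2p;4p'
```

```text
t: 10.48
tcp_pos: [0.4562, 0.0641, 0.1545]
tool_rot: [0.726, 0.688, -0.001, -0.001]
ft_force: [-4.6, 1.8, -6.2]
gripper_width: 0.0236
gripper_force: 68.9
tcp_pos: [0.4562, 0.0641, 0.1576]
ft_force: [-6.0, 0.1, -6.1]
```

```bash

echo '0 0 0 0 0 -0.001 0;0 0 0 0 0 0 0' | python3 shift.py | sed -n '2p;4p'
echo '0 0 0 0.007 0 0 0;0 0 0 0.008 0 0 0;0 0 0 0.008 0 0 0;0 0 0 0.007 0 0 0;0 0 0 0 0 0 0' | python3 shift.py
python3 -c "
from h import *
go([-.10,-.0315,.1445])"
```

```text
tcp_pos: [0.4562, 0.0641, 0.1585]
ft_force: [-6.1, 0.7, -6.9]
t: 11.6
tcp_pos: [0.4579, 0.0945, 0.1584]
tool_rot: [0.726, 0.688, -0.001, -0.001]
ft_force: [-4.3, 1.8, -7.0]
gripper_width: 0.0237
gripper_force: 69.0
t 11.6 delta tool [-0.0009 -0.0005  0.0139] reach 0.4667345706637669
mill-frame tcp [-0.0994 -0.0306  0.1584] rz needed 0.0008 F [-4.3  1.8 -7. ] 0.02374561884156306 68.97240506485105
```

Travel is 30.4 mm. Next I'll lower it 10 mm to let the pin in.

```bash

echo '0 0 0 0 0 0.003 0;0 0 0 0 0 0.003 0;0 0 0 0 0 0 0' | python3 shift.py | sed -n '2p;4p'
echo '0 0 0 0 0 0.003 0;0 0 0 0 0 0 0' | python3 shift.py | sed -n '2p;4p'
echo '0 0 0 0 0 0.002 0;0 0 0 0 0 0 0' | python3 shift.py | sed -n '2p;4p'
```

```text
tcp_pos: [0.4579, 0.0944, 0.1525]
ft_force: [-6.1, 1.7, -5.9]
tcp_pos: [0.4579, 0.0944, 0.1496]
ft_force: [-6.6, 1.2, -4.4]
tcp_pos: [0.458, 0.0944, 0.1489]
ft_force: [-10.5, 1.6, 4.4]
```

```bash

echo '0 0 0 0 0 0.002 0;0 0 0 0 0 0 0;0 0 0 0 0 0 0' | python3 shift.py 
python3 - <<'E'
from h import *
a=bot.get_image("scene");b=bot.get_image("side")
A=cv2.resize(a[90:240,205:345],None,fx=2.7,fy=2.7);B=cv2.resize(b[150:310,170:330],None,fx=2.53125,fy=2.53125)
cv2.imwrite("pics/e.png",np.hstack([A,B]))
E
```

```text
t: 12.85
tcp_pos: [0.4582, 0.0945, 0.1487]
tool_rot: [0.726, 0.688, -0.001, -0.001]
ft_force: [-16.7, 0.4, 16.6]
gripper_width: 0.0239
gripper_force: 71.5
```

View pics/e.png

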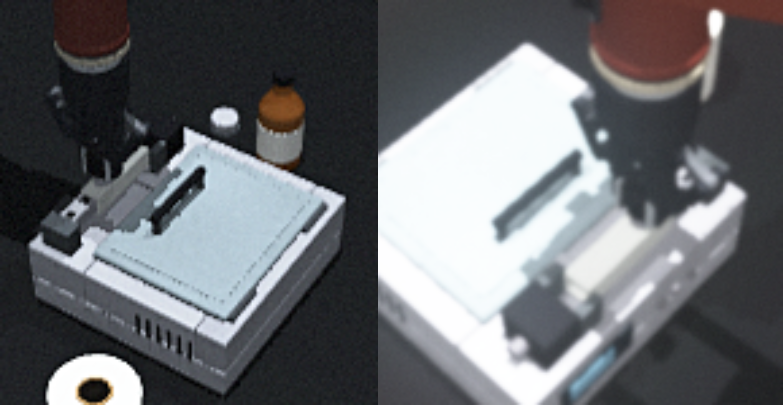

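The tube has moved along to the switch box at crop (565,290), exposing the inner tube's hole at crop (70,208). The lid is shut, and the knob bottoms at the same height as at the start. Handing in.

```bash
python3 -c "
from workcell import bot
print(bot.finish_job())"
```

```text
the job is handed in; nothing more can be done
None
```

The lid is shut and the lock tube moved about 30 mm to the next hole. The pin reads fully home and the knob is still gripped at about 70 N; the job was handed in at about 13 s, with no verdict returned.

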